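# Load a culture flask under the rocker's sprung hold-down arm

### The arm

A 7-joint arm with a two-finger parallel gripper is mounted at the origin on a cart in front of the work surface, level with it; the furniture and walls round the work are solid. World frame = base frame: x ahead of the robot, y to its left, z up, the work surface at z = 0. Lengths are in m, angles in rad, forces in N, time in s.
With the tool pointing down it reaches from about 0.425 to 0.825 m from the base axis. Payload 3.6 kg.
Tool frame: the origin (TCP) lies between the finger pads, 19 mm behind the fingertips; this is the grasp point; z points along the fingers, x is the direction in which the jaws open and shut, and the axes are right-handed (so a half turn about z gives the same grasp; the last joint's range is limited). The gripper opens to 85 mm and grips with 20 to 120 N. Pads are 22 mm wide; open, the fingers measure 114 mm over their backs; the gripper's body (76 mm by 85 mm) begins 54 mm behind the grasp point. The pads swing forward as they close: fully open they stand 13 mm farther back than shut.
Start: joints at [1.121, 0.615, -0.013, 1.423, 0.008, 1.103, -0.04], TCP at [0.267, -0.592, 0.25] pointing down, gripper open.
Joint ranges: [-3.12, 3.12], [-0.3, 2.06], [-1.34, 1.32], [0.26, 2.42], [-1.36, 4.5], [0.01, 1.98], [-2.84, 2.84]. Speed limits (rad/s): [2.79, 2.79, 3.14, 3.14, 3.14, 3.14, 3.14].

### API

Orientations are given as a rotation vector (axis times angle).
In Python, from rig import status, snapshot, order gives the robot as it stands.
- The arm moves only by the tool play_rows, never from a script. Its argument "rows" is a list that holds one entry, the list of rows, each a list of 7 numbers: the shift along the tool's x, y, z in mm, then the turn, a rotation vector about the tool's x, y, z in rad, then the closure, from 0 (fully open) to 1 (shut). In form: [[[dx, dy, dz, wx, wy, wz, gripper], ...]]. A call has 1 to 20 rows; each row is the pose to reach, as a shift and turn from the pose commanded when the call began, along the tool's axes at that moment; what a row does not reach only later rows make up. A row lasts 1/12 s, in which the tool goes at most 41.7 mm and 7.16 degrees, less where a joint would pass 70% of its speed; a pose out of reach is approached as far as the arm can. A call with a gripper value outside its range is refused whole. The fingers move at their own pace and stop on an object; "grip_force" is the grip in N (left out, the last holds). Time passes only in rows, so rows that repeat a pose let the fingers close. It gives the time, the measured TCP pose, the force and the opening at its end, in the units of the state.
- status.read_state(): the state, without advancing time (a new reading comes with each control period).
- snapshot(name): name is "scene" or "side" or "wrist"; returns a dict with "pixels" (420x560x3 uint8, blue, green, red), "fx", "fy", "cx", "cy" (pixels), "world_to_cam" (4x4, takes a point from world to camera coordinates); the wrist camera has in their place "hand_eye" (4x4, takes a point from camera to tool coordinates, whose origin is the TCP and whose axes are the tool frame's). Camera axes: x right, y up, looking along -z (the intrinsics and any distortion apply to the point x, -y, -z); pixel columns grow to the right and rows downward; lengths in m; the calibration is good to about 2 mm. A picture is of the moment at which its call begins: read the wrist's pose just before it. There is no depth.
- order.sign_off(): hands the job in, once; it reports no verdict.
The state is a dict: "time_s": time; "qpos": joint angles; "joint_vel": joint speeds; "joint_efforts": joint torques, N m; "position": TCP position; "orientation": TCP orientation; "force": force on the tool from outside, world axes, zero at the start; "ft_torque": the same for the moment, N m; "opening": finger opening in m.
Only numpy, scipy, OpenCV 4.12 (cv2) and the standard library are available. Lean on these libraries where they do the work, as an engineer would, in place of code of your own. Each camera call takes 0.05 s, during which the arm holds its last target. There are 200 camera calls.

### The job

Load the culture flask on the rocker: pick it up, lay it on its large face on the open near end of the platform with its flat base leading, then slide it along so that its base pushes the sprung roller arm back and slips beneath it. Press the base home against the end stop with a light steady push (6 to 10 N on the stop, over and above the drag of sliding, kept up for a good half second; the flask cracks if it is driven on the stop at more than 20 N), then let go and leave it flat, straight and up against the stop with the arm bearing down on it. Do not tip the flask over or disturb the tally counter, the carton and the dropper bottle.

Things in the scene. Friction and masses are not known exactly. Their poses are not given: they have to be found in the camera images.
- flask: T25 culture flask, hard plastic, pinkish with a white cap, 50 x 96 x 24 mm, about 60 g, lying on its large face. Origin: centre of its underside; y runs from the cap end (-48 mm) to the flat base (+48 mm). Cap: 22 mm round, y -48 to -30 mm, axis 12 mm up. Grip it across the cap at y = -39 mm (TCP 22 mm over the underside), or the 50 mm body, parallel from y = -2 mm on.
- flask_base (a point): middle of the lower edge of the flask's flat base (flask frame [0, 48, 0] mm). The flask meant is the one lying at the front left of the bench near the rocker; the one far back by the wall is not used
- rocker: fixed small rocker: grey housing 166 x 104 mm, aluminium platform (x -75 to +55 mm, 100 mm wide), flat top 40 mm above the bench. Origin on the bench; x runs from the open near end inward to the end stop, z up. Side rails 12 mm high flank the last 27 mm before the stop, 54 mm apart, with flared mouths; the flask fits between them.
- end_stop: black bar across the inner end of the platform, 50 mm wide, 16 mm high, rigid; its flat face towards the open end is the stop. Origin: foot of that face, in the middle
- stop_face (a point): foot of the stop's face in the middle, on the platform's top (rocker frame [50, 0, 40] mm); axes as the rocker's: x points inward, through the stop
- hold_arm (a joint): hinge of the sprung hold-down arm: 0 at rest, grows (limit 0.8 rad) as the roller is pushed towards the stop and up; about 0.34 rad with the roller on a flask. Pushing it back with the flask's base takes 5 to 10 N; on top the roller bears down with about 6 N, so the last 20 mm of sliding drag with 4 to 12 N (more if the hand weighs on the flask) until the stop is felt as a rise.
- roller_axis (a point): middle of the axis of the arm's free-turning black roller (20 mm diameter, 32 mm wide), on a dark steel gooseneck that comes over the stop from a hinge behind it. At rest the roller's lowest point is 8 mm above the platform and its foremost 38 mm before the stop face
- tally: bystander: round metal tally counter, 44 x 51 x 40 mm
- coverslips: bystander: small white carton, 35 x 63 x 18 mm
- oil_bottle: bystander: brown dropper bottle, 30 mm across, 68 mm high, upright

How it is judged:
By the outcome, as a careful person would: the job done as asked, in the order asked, and still so for the second after the job is handed in, with the robot touching nothing.
It also fails if it takes over 69 s, if anything falls off the work surface, if the arm or the gripper's body presses on something with over 40 N, if the wrist force passes 120 N, or if a joint passes its speed limit or range.

## Working session

There is one attempt and no reset: what is moved stays moved. The work goes in short steps, Python scripts to look and compute and a tool call to move; the robot and the scene stay as the last step left them, time stands still between calls to the robot, and variables do not carry over. Pictures are saved under pics/ and viewed, about 8 in all and at most 12, crops included, and the job is handed in when it is done.

Besides the shell and the picture viewer there is one more tool, called after "Request:" as name(argument=value, ...), one argument or row to a line, values as JSON. play_rows: Moves the arm, as the interface text tells. Its arguments: {"type":"object","properties":{"rows":{"type":"array","items":{"type":"array","items":{"type":"array","items":{"type":"number"}}}},"grip_force":{"type":"number"}},"required":["rows"]}

```bash
mkdir -p pics; ls
cat > h.py <<'E'
import numpy as np, cv2
from scipy.spatial.transform import Rotation as R
from rig import status, snapshot, order
def T(s):
    M=np.eye(4);M[:3,:3]=R.from_rotvec(s['orientation']).as_matrix();M[:3,3]=s['position'];return M
def shot(name,fn):
    s=status.read_state();d=snapshot(name)
    c2w=np.linalg.inv(d['world_to_cam']) if 'world_to_cam' in d else T(s)@np.array(d['hand_eye'])
    np.savez('pics/'+fn+'.npz',c2w=c2w,k=[d['fx'],d['fy'],d['cx'],d['cy']],dist=np.array(d.get('dist',[])))
    cv2.imwrite('pics/'+fn+'.png',d['pixels']);return d
def ray(fn,u,v,z):
    f=np.load('pics/'+fn+'.npz');fx,fy,cx,cy=f['k'];c=f['c2w']
    r=c[:3,:3]@np.array([(u-cx)/fx,-(v-cy)/fy,-1]);o=c[:3,3]
    return o+r*(z-o[2])/r[2]
def proj(fn,p):
    f=np.load('pics/'+fn+'.npz');fx,fy,cx,cy=f['k'];q=np.linalg.inv(f['c2w'])@np.append(p,1)
    return np.array([cx+fx*q[0]/-q[2],cy-fy*q[1]/-q[2]])
E
python3 - <<'E'
from h import *
for n in('scene','side'):
    d=shot(n,n+'0');print([k for k in d],d['fx'],d['cx'],d['cy'],np.load(f'pics/{n}0.npz')['c2w'][:3,3].round(3))
print(status.read_state())
a=cv2.imread('pics/scene0.png');b=cv2.imread('pics/side0.png')
E
```

```text
pics
['pixels', 'fx', 'fy', 'cx', 'cy', 'world_to_cam'] 395.33800627886774 281.2049646724315 209.07092078329953 [ 0.164 -0.25   0.822]
['pixels', 'fx', 'fy', 'cx', 'cy', 'world_to_cam'] 439.0854376706021 283.26651781091147 204.65018392076712 [0.07  0.217 0.784]
{'time_s': 0.1, 'qpos': array([ 1.12050013,  0.61583344, -0.01258861,  1.42471806,  0.00809929,
        1.10338796, -0.04041243]), 'joint_vel': array([-1.76777939e-04, -1.75374456e-03, -1.18247396e-03, -3.55340770e-03,
       -6.97827021e-05,  6.22685746e-04,  2.55283319e-03]), 'joint_efforts': array([ 1.52845434e-03, -4.70379782e+01,  2.60202298e-01, -1.71569628e+01,
        1.00276689e-02,  5.89426825e-03, -3.86110599e-06]), 'position': array([ 0.26703476, -0.59192433,  0.24895373]), 'orientation': array([-2.63796831,  1.70385477,  0.00306556]), 'force': array([-0.98252843,  0.30676921, -0.67298194]), 'ft_torque': array([-0.08137462, -0.02476739, -0.02913768]), 'opening': 0.08540505934921935}
```

View pics/scene0.png

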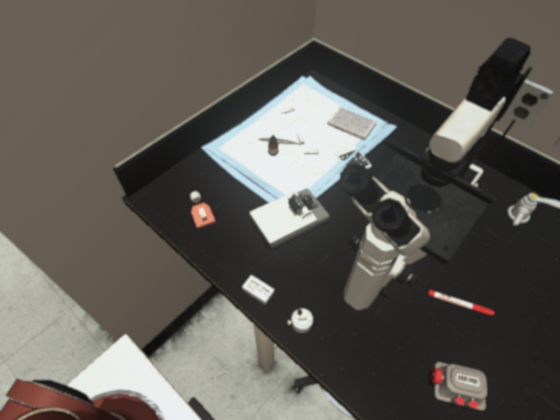

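View pics/side0.png

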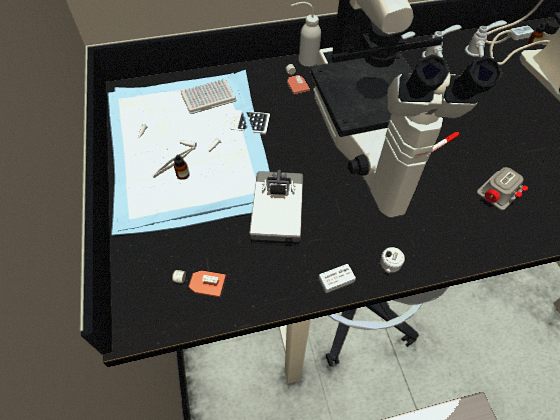

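The scene view shows the flask at about (202,210) and the rocker at (290,215), with the stop and arm at (305,203). In the side view the flask is at (205,283) and the rocker at (278,207), with its open end at the lower edge, v≈238. I'll enlarge both.

Run:
```python
from h import *
b=cv2.imread('pics/side0.png')[160:310,160:320];cv2.imwrite('pics/c1.png',cv2.resize(b,None,fx=4,fy=4,interpolation=cv2.INTER_CUBIC)[:600,:])
b=cv2.imread('pics/scene0.png')[175:255,185:335];cv2.imwrite('pics/c2.png',cv2.resize(b,None,fx=5,fy=5,interpolation=cv2.INTER_CUBIC))
for n,u,v,z in [('side0',205,283,.012),('scene0',202,210,.012),('side0',278,207,.04),('side0',182,178,0),('side0',338,285,0),('side0',392,268,0)]: print(n,ray(n,u,v,z).round(3))
```

```text
side0 [0.448 0.27  0.012]
scene0 [0.461 0.273 0.012]
side0 [0.568 0.099 0.04 ]
side0 [0.722 0.285 0.   ]
side0 [0.39  0.022 0.   ]
side0 [ 0.4   -0.094  0.   ]
```

View pics/c1.png

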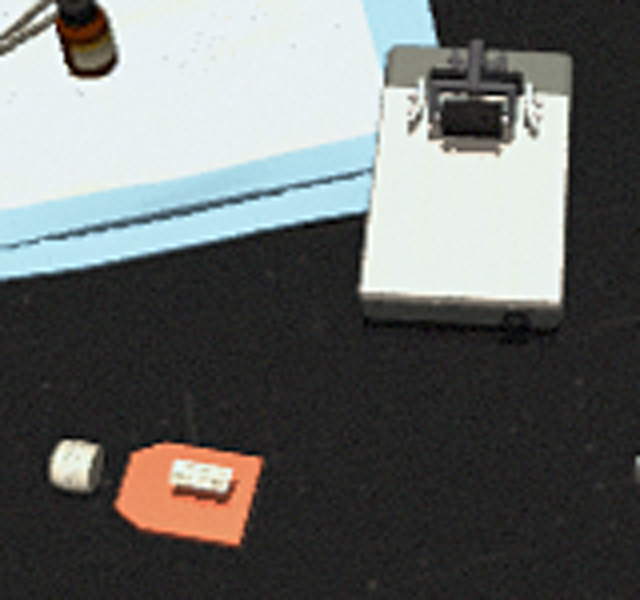

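View pics/c2.png

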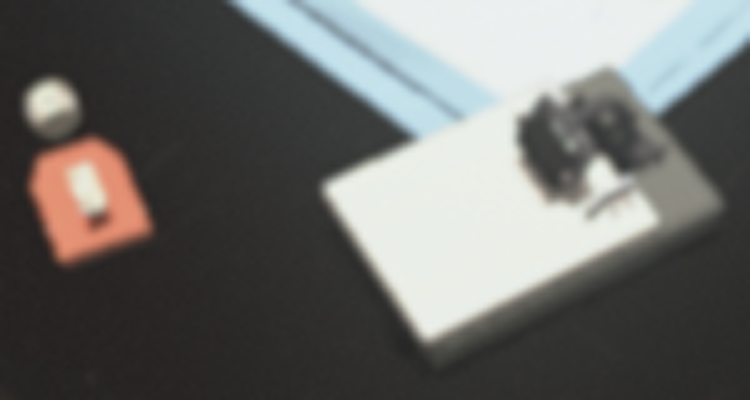

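Both crops are clear. In c1 the flask's base edge runs (263,458)–(240,546), the cap is at (76,466), and the platform's open edge runs (362,293)–(562,302). In c2 the base edge runs (153,232)–(67,265), the cap is at (50,107), and the open edge runs (323,187)–(430,340).

Run:
```python
from h import *
S=lambda u,v,z:ray('side0',160+(u+.5)/4-.5,160+(v+.5)/4-.5,z)
C=lambda u,v,z:ray('scene0',185+(u+.5)/5-.5,175+(v+.5)/5-.5,z)
for nm,F,b1,b2,cap,f1,f2,g1,g2 in (('side',S,(263,458),(240,546),(76,466),(362,293),(562,302),(388,48),(574,55)),('scene',C,(153,232),(67,265),(50,107),(323,187),(430,340),(612,68),(722,203))):
    B=[F(*p,.022) for p in(b1,b2)]; c=F(*cap,.014)
    if nm=='scene': B=B[::1]
    m=(B[0]+B[1])/2; d=m-c
    print(nm,'base',np.round(B,3).tolist(),'w',np.linalg.norm(B[0]-B[1]).round(4),'cap',c.round(3),'len',np.linalg.norm(d[:2]).round(3),'yaw flask y',np.arctan2(d[1],d[0]).round(3))
    e=B[1]-B[0];print(' perp base edge yaw',np.arctan2(e[1],e[0]).round(3))
    P=[F(*p,.04) for p in(f1,f2,g1,g2)];print(' plat',np.round(P,3).tolist(),'w',np.linalg.norm(P[0]-P[1]).round(4))
    n=(P[0]+P[1])/2;q=(P[2]+P[3])/2-n;e=P[0]-P[1];print(' near mid',n.round(4),'axis len',np.linalg.norm(q).round(3),'yaw',np.arctan2(q[1],q[0]).round(3),'yaw by width',(np.arctan2(e[1],e[0])-np.pi/2).round(3))
```

```text
side base [[0.452, 0.229, 0.022], [0.411, 0.246, 0.022]] w 0.0451 cap [0.473 0.316 0.014] len 0.089 yaw flask y -2.053
 perp base edge yaw 2.742
 plat [[0.52, 0.166, 0.04], [0.493, 0.072, 0.04], [0.67, 0.122, 0.04], [0.642, 0.025, 0.04]] w 0.0987
 near mid [0.5064 0.1191 0.04  ] axis len 0.156 yaw -0.295 yaw by width -0.285
scene base [[0.457, 0.218, 0.022], [0.416, 0.234, 0.022]] w 0.0437 cap [0.476 0.318 0.014] len 0.1 yaw flask y -1.974
 perp base edge yaw 2.766
 plat [[0.524, 0.167, 0.04], [0.496, 0.071, 0.04], [0.674, 0.112, 0.04], [0.647, 0.02, 0.04]] w 0.1001
 near mid [0.51   0.1187 0.04  ] axis len 0.16 yaw -0.339 yaw by width -0.276
```

Run:
```python
from h import *
def tri(a,b):
    A=[];y=[]
    for n,(u,v) in(('side0',a),('scene0',b)):
        o=np.load(f'pics/{n}.npz')['c2w'][:3,3];d=ray(n,u,v,0)-o;d/=np.linalg.norm(d);P=np.eye(3)-np.outer(d,d);A.append(P);y.append(P@o)
    x=np.linalg.lstsq(np.vstack(A),np.hstack(y),rcond=None)[0];return x.round(3),(proj('side0',x)-a).round(1)
print('eyeL',tri((432,72),(357,180)),'eyeR',tri((482,72),(392,213)))
print('pillar foot',ray('side0',395,210,0).round(3),ray('scene0',360,300,0).round(3))
print(tri((395,212),(358,308)), tri((392,255),(302,316)))
s=status.read_state();print(s['force'])
```

```text
eyeL (array([ 0.495, -0.098,  0.401]), array([-0.3, -0.8])) eyeR (array([ 0.48 , -0.164,  0.402]), array([-0.4, -1.1]))
pillar foot [ 0.529 -0.152  0.   ] [ 0.54  -0.157  0.   ]
(array([ 0.535, -0.162, -0.024]), array([0.5, 1. ])) (array([ 0.416, -0.093,  0.029]), array([-0.3, -0.6]))
[-0.98252843  0.30676921 -0.67298194]
```

Request:
play_rows(
  rows=[
    [[-100, 0, -40, 0, 0, 0, 0], [-200, 0, -60, 0, 0, 0, 0], [-310, 0, -80, 0, 0, 0, 0], [-310, 0, -80, 0, 0, 0, 0], [-310, 0, -80, 0, 0, 0, 0], [-310, 0, -80, 0, 0, 0, 0], [-310, 0, -80, 0, 0, 0, 0], [-310, 0, -80, 0, 0, 0, 0], [-310, 0, -80, 0, 0, 0, 0], [-310, 0, -80, 0, 0, 0, 0]],
  ],
)

```text
time_s: 0.93
position: [0.1394, -0.3091, 0.3305]
orientation: [2.638, -1.704, 0.003]
force: [-0.1, -0.1, -0.0]
opening: 0.0857
```

Request:
play_rows(
  rows=[
    [[-14, -43, 0, 0, 0, -0.05, 0], [-28, -83, 0, 0, 0, -0.1, 0], [-42, -120, 0, 0, 0, -0.15, 0], [-55, -158, 0, 0, 0, -0.2, 0], [-75, -192, 0, 0, 0, -0.25, 0], [-105, -220, 0, 0, 0, -0.3, 0], [-137, -247, 0, 0, 0, -0.35, 0], [-170, -275, 0, 0, 0, -0.4, 0], [-208, -290, 0, 0, 0, -0.45, 0], [-248, -300, 0, 0, 0, -0.5, 0], [-288, -312, 0, 0, 0, -0.55, 0], [-325, -325, 0, 0, 0, -0.6, 0], [-340, -362, 10, 0, 0, -0.65, 0], [-355, -398, 25, 0, 0, -0.7, 0], [-370, -433, 40, 0, 0, -0.75, 0], [-385, -468, 60, 0, 0, -0.75, 0], [-400, -500, 75, 0, 0, -0.75, 0], [-409, -525, 85, 0, 0, -0.75, 0], [-409, -525, 85, 0, 0, -0.75, 0], [-409, -525, 85, 0, 0, -0.75, 0]],
  ],
)

```text
time_s: 2.6
position: [0.4509, 0.28, 0.2427]
orientation: [-3.08, 0.619, 0.007]
force: [-0.2, 0.2, -0.1]
opening: 0.0854
```

Run:
```python
from h import *
s=status.read_state();print(s['position'],s['orientation'],s['qpos'].round(2),T(s)[:3,0])
shot('wrist','w1')
for p in [(.475,.317,.012),(.434,.232,.024)]: print(proj('w1',p))
```

```text
[0.45089425 0.27998021 0.24271845] [-3.07987076  0.61931713  0.00720988] [-0.1   0.54 -0.76  1.76  0.42  1.02 -1.42] [ 0.92226213 -0.38653876 -0.00451234]
[291.23315823 149.717411  ]
[286.87742483 226.7770861 ]
```

View pics/w1.png

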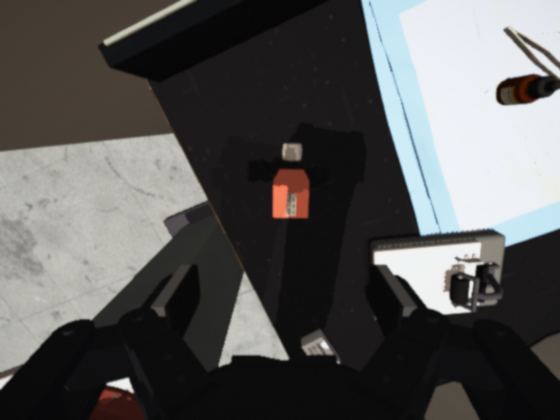

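The wrist view shows the flask nearly upright in the image: cap at (292,151), base edge (273,217)–(309,218), rocker at right with its front-left corner at (371,240).

Run:
```python
from h import *
c=ray('w1',292,151,.016);b1=ray('w1',273,217.5,.024);b2=ray('w1',309.5,218.5,.024);m=(b1+b2)/2;d=m-c
print(c,m,'w',np.linalg.norm(b1-b2),'len',np.linalg.norm(d[:2]),'yaw',np.arctan2(d[1],d[0]),'edge',np.arctan2(*(b1-b2)[1::-1]))
print('corner',ray('w1',371,240,.04),ray('w1',503,232,.04))
M=T(status.read_state());print(M[:3,:3].round(3))
g=cv2.cvtColor(cv2.imread('pics/w1.png')[130:235,255:330],cv2.COLOR_BGR2HSV)
msk=cv2.inRange(g,(0,120,80),(15,255,255));n,l,st,_=cv2.connectedComponentsWithStats(msk);i=1+st[1:,4].argmax();pts=np.argwhere(l==i)[:,::-1].astype(np.float32)
print(st[i]+[255,130,0,0,0],cv2.minAreaRect(pts))
for v in range(178,220,4):
    r=pts[pts[:,1]==v-130,0]+255
    if len(r):print(v,r.min(),r.max())
```

```text
[0.47533773 0.31563077 0.016     ] [0.44351072 0.24067365 0.024     ] w 0.04558264200824275 len 0.08143419959925477 yaw -1.972330610197274 edge 2.7177998242178507
corner [0.52413941 0.18228017 0.04      ] [0.67373275 0.13127426 0.04      ]
[[ 0.922 -0.387 -0.003]
 [-0.387 -0.922  0.   ]
 [-0.003  0.001 -1.   ]]
[ 272  169   38   50 1499] ((35.5, 63.5), (49.0, 37.0), 90.0)
178 274.0 307.0
182 273.0 308.0
186 272.0 308.0
190 272.0 308.0
194 272.0 309.0
198 272.0 308.0
202 272.0 308.0
206 272.0 308.0
210 272.0 308.0
214 272.0 308.0
218 274.0 305.0
```

Request:
play_rows(
  rows=[
    [[8, -43, 40, 0, 0, 0, 0], [8, -43, 80, 0, 0, 0, 0], [8, -43, 120, 0, 0, 0, 0], [8, -43, 150, 0, 0, 0, 0], [8, -43, 175, 0, 0, 0, 0], [8, -43, 195, 0, 0, 0, 0], [8, -43, 210, 0, 0, 0, 0], [8, -43, 220, 0, 0, 0, 0], [8, -43, 220, 0, 0, 0, 0], [8, -43, 220, 0, 0, 0, 0.3], [8, -43, 220, 0, 0, 0, 0.5], [8, -43, 220, 0, 0, 0, 0.8], [8, -43, 220, 0, 0, 0, 1], [8, -43, 220, 0, 0, 0, 1], [8, -43, 220, 0, 0, 0, 1], [8, -43, 220, 0, 0, 0, 1], [8, -43, 220, 0, 0, 0, 1], [8, -43, 220, 0, 0, 0, 1]],
  ],
  grip_force=60,
)

```text
time_s: 4.15
position: [0.4746, 0.3157, 0.0255]
orientation: [-3.079, 0.619, -0.001]
force: [0.3, 0.3, 3.7]
opening: 0.0197
```

Run:
```python
from h import *
print(status.read_state()['force'],status.read_state()['opening'])
shot('wrist','w2');shot('side','s2')
a=cv2.imread('pics/w2.png')[120:400,120:440]; b=cv2.imread('pics/s2.png')[190:330,130:290]
cv2.imwrite('pics/v2.png',np.hstack([cv2.resize(a,(400,350)),cv2.resize(b,(400,350),interpolation=cv2.INTER_CUBIC)]))
```

```text
[0.29784293 0.31322376 3.65989697] 0.019694014792404978
```

View pics/v2.png

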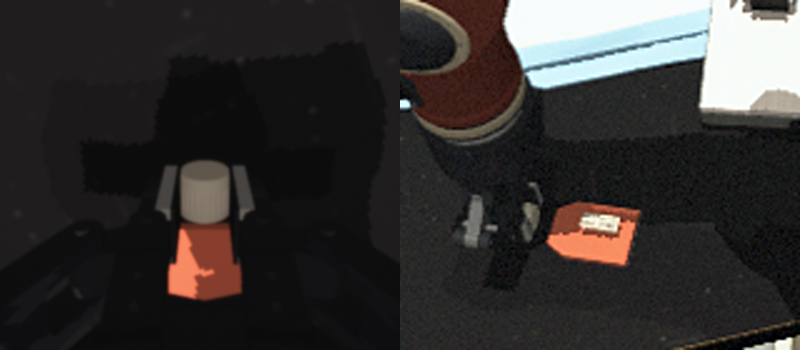

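The view shows the cap held squarely between the pads, with the flask still flat and straight. Next I'll fit the rocker's pose from the corner pixels I've read and lift a little to check the hold.

```bash
cat > fit.py <<'E'
from h import *
from scipy.optimize import least_squares
s=lambda u,v:('side0',160+(u+.5)/4-.5,160+(v+.5)/4-.5)
c=lambda u,v:('scene0',185+(u+.5)/5-.5,175+(v+.5)/5-.5)
obs=[(s(362,293),(-75,50,40)),(s(562,302),(-75,-50,40)),(s(386,85),(55,50,40)),(s(572,93),(55,-50,40)),(s(472,117),(20,0,62)),
(c(323,187),(-75,50,40)),(c(430,340),(-75,-50,40)),(c(658,222),(55,-50,40))]
def P(q,p):
    a=q[2];x,y,z=np.array(p)/1000;return np.array([q[0]+x*np.cos(a)-y*np.sin(a),q[1]+x*np.sin(a)+y*np.cos(a),z])
def f(q): return np.hstack([proj(o[0],P(q,p))-o[1:] for o,p in obs])
r=least_squares(f,[.58,.1,-.29]);print('rocker',r.x.round(4));print(r.fun.reshape(-1,2).round(1).tolist())
for n in('side0','scene0'):
    ob=[o for o in obs if o[0][0]==n]
    q=least_squares(lambda q:np.hstack([proj(o[0],P(q,p))-o[1:] for o,p in ob]),[.58,.1,-.29]).x;print(n,q.round(4))
E
python3 fit.py
```

```text
rocker [ 0.5792  0.0973 -0.2903]
[[-0.3, -0.6], [0.3, -0.3], [-0.5, -0.4], [-0.4, -0.2], [0.3, -0.4], [-0.5, 0.5], [-1.1, 0.8], [0.5, 0.4]]
side0 [ 0.5782  0.0973 -0.2933]
scene0 [ 0.581   0.098  -0.2851]
```

Request:
play_rows(
  rows=[
    [[0, 0, -20, 0, 0, 0, 1], [0, 0, -50, 0, 0, 0, 1], [0, 0, -80, 0, 0, 0, 1], [0, 0, -80, 0, 0, 0, 1], [0, 0, -80, 0, 0, 0, 1]],
  ],
)

```text
time_s: 4.67
position: [0.4745, 0.3158, 0.106]
orientation: [-3.078, 0.619, -0.002]
force: [-0.2, -0.5, -1.3]
opening: 0.0194
```

Request:
play_rows(
  rows=[
    [[6, 11, -14, 0, 0, -0.11, 1], [13, 22, -14, 0, 0, -0.22, 1], [19, 34, -14, 0, 0, -0.33, 1], [26, 45, -14, 0, 0, -0.45, 1], [32, 57, -14, 0, 0, -0.56, 1], [39, 68, -14, 0, 0, -0.67, 1], [45, 79, -14, 0, 0, -0.78, 1], [52, 91, -14, 0, 0, -0.9, 1], [58, 102, -14, 0, 0, -1.01, 1], [65, 113, -14, 0, 0, -1.12, 1], [71, 125, -14, 0, 0, -1.23, 1], [78, 136, -14, 0, 0, -1.34, 1], [84, 147, -14, 0, 0, -1.46, 1], [91, 159, -14, 0, 0, -1.57, 1], [97, 170, -14, 0, 0, -1.678, 1], [97, 170, -14, 0, 0, -1.678, 1], [97, 170, -14, 0, 0, -1.678, 1], [97, 170, -14, 0, 0, -1.678, 1]],
  ],
)

```text
time_s: 6.17
position: [0.4972, 0.1218, 0.1183]
orientation: [-2.519, -1.875, 0.001]
force: [0.1, -0.1, -0.6]
opening: 0.0199
```

Run:
```python
from h import *
s=status.read_state();M=T(s);print(s['position'],s['qpos'].round(2),M[:3,1],np.arctan2(M[1,1],M[0,1]),s['force'],M.round(3)[:3,2])
shot('side','s3');shot('scene','n3')
a=cv2.imread('pics/s3.png')[130:280,190:350];b=cv2.imread('pics/n3.png')[165:265,230:350]
cv2.imwrite('pics/v3.png',np.hstack([cv2.resize(a,(400,375),interpolation=cv2.INTER_CUBIC),cv2.resize(b,(400,375),interpolation=cv2.INTER_CUBIC)]))
```

```text
[0.49719948 0.12180934 0.11833022] [ 0.37  0.85 -1.1   1.94  0.93  0.98  0.09] [ 0.95791408 -0.28704934 -0.00181554] -0.29114561430683844 [ 0.14036329 -0.08714221 -0.61711602] [-0.002  0.001 -1.   ]
```

View pics/v3.png

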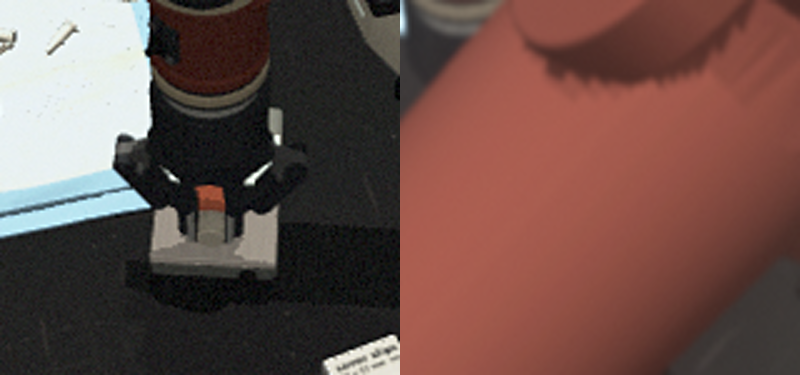

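The side view shows the flask held level over the platform, with the cap at (210,225) and the arm centred. The scene camera is blocked by the arm. I'll lower it.

Request:
play_rows(
  rows=[
    [[0, 0, 20, 0, 0, 0, 1], [0, 0, 35, 0, 0, 0, 1], [0, 0, 45, 0, 0, 0, 1], [0, 0, 48, 0, 0, 0, 1], [0, 0, 48, 0, 0, 0, 1], [0, 0, 48, 0, 0, 0, 1]],
  ],
)

```text
time_s: 6.77
position: [0.4981, 0.1219, 0.0715]
orientation: [-2.518, -1.878, -0.002]
force: [0.2, 0.6, -0.6]
opening: 0.02
```

Request:
play_rows(
  rows=[
    [[0, 0, 1, 0, 0, 0, 1], [0, 0, 2, 0, 0, 0, 1], [0, 0, 2.5, 0, 0, 0, 1], [0, 0, 2.5, 0, 0, 0, 1], [0, 0, 2.5, 0, 0, 0, 1]],
  ],
)

```text
time_s: 7.18
position: [0.498, 0.1211, 0.0687]
orientation: [2.519, 1.877, 0.0]
force: [0.5, -0.1, -0.5]
opening: 0.0199
```

Request:
play_rows(
  rows=[
    [[0, 0, 0.5, 0, 0, 0, 1], [0, 0, 1, 0, 0, 0, 1], [0, 0, 1, 0, 0, 0, 1], [0, 0, 1, 0, 0, 0, 1]],
  ],
)

```text
time_s: 7.52
position: [0.4979, 0.1211, 0.0675]
orientation: [-2.519, -1.877, 0.0]
force: [-0.1, -0.6, -0.9]
opening: 0.0197
```

Request:
play_rows(
  rows=[
    [[0, 0, 0.5, 0, 0, 0, 1], [0, 0, 1, 0, 0, 0, 1], [0, 0, 1.5, 0, 0, 0, 1], [0, 0, 1.5, 0, 0, 0, 1], [0, 0, 1.5, 0, 0, 0, 1]],
  ],
)

```text
time_s: 7.93
position: [0.4979, 0.1211, 0.0661]
orientation: [-2.519, -1.877, -0.0]
force: [-1.3, -0.2, -0.5]
opening: 0.0201
```

Request:
play_rows(
  rows=[
    [[0, 0, 0.5, 0, 0, 0, 1], [0, 0, 1, 0, 0, 0, 1], [0, 0, 1, 0, 0, 0, 1], [0, 0, 1, 0, 0, 0, 1]],
  ],
)

```text
time_s: 8.27
position: [0.4977, 0.1213, 0.0654]
orientation: [2.519, 1.878, 0.0]
force: [-1.7, -1.0, 4.2]
opening: 0.0198
```

The flask is on the platform: 4 N upward at z = 65.4 mm, as expected. Next I slide it in and watch the force.

Request:
play_rows(
  rows=[
    [[0, 0, -0.4, 0, 0, 0, 1], [0, 2, -0.4, 0, 0, 0, 1], [0, 4, -0.4, 0, 0, 0, 1], [0, 6, -0.4, 0, 0, 0, 1], [0, 8, -0.4, 0, 0, 0, 1], [0, 8, -0.4, 0, 0, 0, 1]],
  ],
)

```text
time_s: 8.77
position: [0.5061, 0.1191, 0.0655]
orientation: [-2.519, -1.877, -0.002]
force: [-2.4, 0.4, 4.2]
opening: 0.0198
```

Request:
play_rows(
  rows=[
    [[0, 2, 0, 0, 0, 0, 1], [0, 4, 0, 0, 0, 0, 1], [0, 6, 0, 0, 0, 0, 1], [0, 8, 0, 0, 0, 0, 1], [0, 8, 0, 0, 0, 0, 1]],
  ],
)

```text
time_s: 9.18
position: [0.5103, 0.1176, 0.0652]
orientation: [-2.514, -1.877, 0.006]
force: [-8.3, 2.9, 4.4]
opening: 0.0195
```

Request:
play_rows(
  rows=[
    [[0, 1, 0, 0, 0, 0, 1], [0, 2, 0, 0, 0, 0, 1], [0, 3, 0, 0, 0, 0, 1], [0, 4, 0, 0, 0, 0, 1], [0, 5, 0, 0, 0, 0, 1], [0, 5, 0, 0, 0, 0, 1]],
  ],
)

```text
time_s: 9.68
position: [0.5148, 0.1163, 0.0653]
orientation: [-2.513, -1.877, 0.006]
force: [-8.1, 1.6, 6.2]
opening: 0.02
```

Request:
play_rows(
  rows=[
    [[0, 1, -0.3, 0, 0, 0, 1], [0, 2, -0.3, 0, 0, 0, 1], [0, 3, -0.3, 0, 0, 0, 1], [0, 4, -0.3, 0, 0, 0, 1], [0, 5, -0.3, 0, 0, 0, 1], [0, 6, -0.3, 0, 0, 0, 1], [0, 6, -0.3, 0, 0, 0, 1]],
  ],
)

```text
time_s: 10.27
position: [0.5207, 0.1145, 0.0656]
orientation: [-2.514, -1.877, 0.006]
force: [-7.8, 1.0, 6.9]
opening: 0.0198
```

Request:
play_rows(
  rows=[
    [[0, 1, 0, 0, 0, 0, 1], [0, 2, 0, 0, 0, 0, 1], [0, 3, 0, 0, 0, 0, 1], [0, 4, 0, 0, 0, 0, 1], [0, 5, 0, 0, 0, 0, 1], [0, 5, 0, 0, 0, 0, 1]],
  ],
)

```text
time_s: 10.77
position: [0.5252, 0.1132, 0.0658]
orientation: [-2.514, -1.877, 0.007]
force: [-8.2, 1.1, 8.2]
opening: 0.0198
```

Request:
play_rows(
  rows=[
    [[0, 0, -1, 0, 0, 0, 1], [0, 1, -1, 0, 0, 0, 1], [0, 2, -1, 0, 0, 0, 1], [0, 3, -1, 0, 0, 0, 1], [0, 4, -1, 0, 0, 0, 1], [0, 4, -1, 0, 0, 0, 1]],
  ],
)

```text
time_s: 11.27
position: [0.5309, 0.1113, 0.0661]
orientation: [-2.516, -1.877, 0.003]
force: [-4.8, 2.8, 1.1]
opening: 0.0199
```

Run:
```python
from h import *
s=status.read_state();M=T(s);print(M[:3,:3].round(4),s['ft_torque'].round(2))
shot('side','s4');a=cv2.imread('pics/s4.png')[160:280,220:340]
cv2.imwrite('pics/v4.png',cv2.resize(a,(600,600),interpolation=cv2.INTER_CUBIC))
```

```text
[[ 2.849e-01  9.586e-01 -3.300e-03]
 [ 9.586e-01 -2.849e-01  8.000e-04]
 [-2.000e-04 -3.400e-03 -1.000e+00]] [0.53 0.98 0.08]
```

View pics/v4.png

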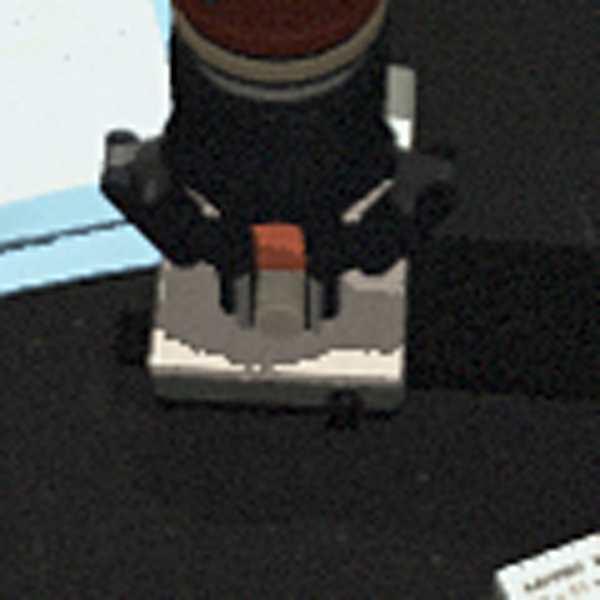

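The view shows the flask lying straight and centred in the platform; cap at (282,300), the red body goes on in under the hand. The push force eased to 5.4 N, so the roller is probably now on top.

Request:
play_rows(
  rows=[
    [[0, 1, 0, 0, 0, 0, 1], [0, 2, 0, 0, 0, 0, 1], [0, 3, 0, 0, 0, 0, 1], [0, 4, 0, 0, 0, 0, 1], [0, 5, 0, 0, 0, 0, 1], [0, 5, 0, 0, 0, 0, 1]],
  ],
)

```text
time_s: 11.82
position: [0.5359, 0.1098, 0.0662]
orientation: [-2.516, -1.877, 0.003]
force: [-4.7, 1.7, 1.0]
opening: 0.0197
```

Request:
play_rows(
  rows=[
    [[0, 1, 0, 0, 0, 0, 1], [0, 2, 0, 0, 0, 0, 1], [0, 2, 0, 0, 0, 0, 1]],
  ],
)

```text
time_s: 12.07
position: [0.538, 0.1092, 0.0662]
orientation: [-2.517, -1.877, 0.003]
force: [-5.0, 2.4, 0.8]
opening: 0.0196
```

Request:
play_rows(
  rows=[
    [[0, 1, 0, 0, 0, 0, 1], [0, 2, 0, 0, 0, 0, 1], [0, 2, 0, 0, 0, 0, 1]],
  ],
)

```text
time_s: 12.32
position: [0.541, 0.1082, 0.0663]
orientation: [-2.518, -1.877, 0.0]
force: [-3.3, 2.4, -1.0]
opening: 0.0194
```

Request:
play_rows(
  rows=[
    [[0, 0.5, 0, 0, 0, 0, 1], [0, 1, 0, 0, 0, 0, 1], [0, 1, 0, 0, 0, 0, 1]],
  ],
)

```text
time_s: 12.57
position: [0.5422, 0.1079, 0.0666]
orientation: [-2.519, -1.877, -0.0]
force: [-2.1, 2.6, -1.0]
opening: 0.0198
```

Request:
play_rows(
  rows=[
    [[0, 0.5, 0, 0, 0, 0, 1], [0, 1, 0, 0, 0, 0, 1], [0, 1, 0, 0, 0, 0, 1]],
  ],
)

```text
time_s: 12.82
position: [0.5431, 0.1076, 0.0667]
orientation: [2.519, 1.877, 0.0]
force: [-2.2, 1.2, -1.3]
opening: 0.0198
```

Request:
play_rows(
  rows=[
    [[0, 0.5, 0, 0, 0, 0, 1], [0, 1, 0, 0, 0, 0, 1], [0, 1, 0, 0, 0, 0, 1]],
  ],
)

```text
time_s: 13.07
position: [0.544, 0.1073, 0.0667]
orientation: [2.519, 1.877, 0.0]
force: [-2.7, 2.1, -1.9]
opening: 0.02
```

Request:
play_rows(
  rows=[
    [[0, 0.5, 0, 0, 0, 0, 1], [0, 1, 0, 0, 0, 0, 1], [0, 1, 0, 0, 0, 0, 1]],
  ],
)

```text
time_s: 13.32
position: [0.545, 0.107, 0.0667]
orientation: [2.519, 1.877, -0.0]
force: [-2.5, 2.1, -1.3]
opening: 0.0198
```

Request:
play_rows(
  rows=[
    [[0, 0.5, 0, 0, 0, 0, 1], [0, 1, 0, 0, 0, 0, 1], [0, 1, 0, 0, 0, 0, 1]],
  ],
)

```text
time_s: 13.57
position: [0.5452, 0.107, 0.0666]
orientation: [-2.518, -1.877, 0.002]
force: [-4.4, 2.5, -1.4]
opening: 0.0198
```

Request:
play_rows(
  rows=[
    [[0, 0.5, 0, 0, 0, 0, 1], [0, 1, 0, 0, 0, 0, 1], [0, 1, 0, 0, 0, 0, 1]],
  ],
)

```text
time_s: 13.82
position: [0.5452, 0.1069, 0.0665]
orientation: [-2.517, -1.877, 0.003]
force: [-6.5, 1.6, -0.7]
opening: 0.0198
```

The stop is felt: position is stalled and force rising from a 3.2 N drag. I'll bring it to about 8 N above drag and hold.

Request:
play_rows(
  rows=[
    [[0, 0.5, 0, 0, 0, 0, 1], [0, 1, 0, 0, 0, 0, 1], [0, 1.5, 0, 0, 0, 0, 1], [0, 1.5, 0, 0, 0, 0, 1]],
  ],
)

```text
time_s: 14.15
position: [0.5453, 0.1069, 0.0664]
orientation: [-2.515, -1.877, 0.006]
force: [-8.9, 3.1, 0.3]
opening: 0.0195
```

Request:
play_rows(
  rows=[
    [[0, 0.7, 0, 0, 0, 0, 1], [0, 0.7, 0, 0, 0, 0, 1], [0, 0.7, 0, 0, 0, 0, 1], [0, 0.7, 0, 0, 0, 0, 1]],
  ],
)

```text
time_s: 14.48
position: [0.5454, 0.107, 0.0663]
orientation: [-2.514, -1.877, 0.007]
force: [-9.0, 3.5, -0.3]
opening: 0.0197
```

Request:
play_rows(
  rows=[
    [[0, 0, 0, 0, 0, 0, 1], [0, 0, 0, 0, 0, 0, 1], [0, 0, 0, 0, 0, 0, 1], [0, 0, 0, 0, 0, 0, 1], [0, 0, 0, 0, 0, 0, 1], [0, 0, 0, 0, 0, 0, 1]],
  ],
)

```text
time_s: 14.98
position: [0.5454, 0.107, 0.0664]
orientation: [-2.514, -1.877, 0.007]
force: [-8.6, 4.1, 0.1]
opening: 0.0201
```

Request:
play_rows(
  rows=[
    [[0, 0, 0, 0, 0, 0, 1], [0, 0, 0, 0, 0, 0, 1], [0, 0, 0, 0, 0, 0, 1], [0, 0, 0, 0, 0, 0, 1]],
  ],
)

```text
time_s: 15.32
position: [0.5454, 0.107, 0.0664]
orientation: [-2.514, -1.877, 0.007]
force: [-8.6, 3.9, 0.8]
opening: 0.0196
```

About 6.3 N above drag sits too near the lower limit. I'll add a little and hold again.

Request:
play_rows(
  rows=[
    [[0, 0.4, 0, 0, 0, 0, 1], [0, 0.8, 0, 0, 0, 0, 1], [0, 0.8, 0, 0, 0, 0, 1], [0, 0.8, 0, 0, 0, 0, 1]],
  ],
)

```text
time_s: 15.65
position: [0.5454, 0.107, 0.0663]
orientation: [-2.513, -1.877, 0.009]
force: [-11.5, 3.5, 1.3]
opening: 0.0201
```

Request:
play_rows(
  rows=[
    [[0, 0, 0, 0, 0, 0, 1], [0, 0, 0, 0, 0, 0, 1], [0, 0, 0, 0, 0, 0, 1]],
  ],
)

```text
time_s: 15.9
position: [0.5454, 0.107, 0.0663]
orientation: [-2.513, -1.877, 0.009]
force: [-10.5, 3.5, 1.2]
opening: 0.02
```

Request:
play_rows(
  rows=[
    [[0, 0, 0, 0, 0, 0, 1], [0, 0, 0, 0, 0, 0, 1], [0, 0, 0, 0, 0, 0, 1]],
  ],
)

```text
time_s: 16.15
position: [0.5454, 0.107, 0.0663]
orientation: [-2.513, -1.877, 0.009]
force: [-10.0, 3.2, 1.9]
opening: 0.0198
```

Request:
play_rows(
  rows=[
    [[0, 0, 0, 0, 0, 0, 1], [0, 0, 0, 0, 0, 0, 1], [0, 0, 0, 0, 0, 0, 1], [0, 0, 0, 0, 0, 0, 1], [0, 0, 0, 0, 0, 0, 1], [0, 0, 0, 0, 0, 0, 1]],
  ],
)

```text
time_s: 16.65
position: [0.5454, 0.107, 0.0663]
orientation: [-2.513, -1.877, 0.009]
force: [-11.4, 3.1, 0.7]
opening: 0.02
```

Request:
play_rows(
  rows=[
    [[0, -1, 0, 0, 0, 0, 1], [0, -2, 0, 0, 0, 0, 1], [0, -2.5, 0, 0, 0, 0, 1], [0, -2.5, 0, 0, 0, 0, 1]],
  ],
)

```text
time_s: 16.98
position: [0.5453, 0.1071, 0.0665]
orientation: [-2.516, -1.877, 0.004]
force: [-6.0, 2.6, -0.5]
opening: 0.0195
```

Request:
play_rows(
  rows=[
    [[0, 0, 0, 0, 0, 0, 0.7], [0, 0, 0, 0, 0, 0, 0.6], [0, 0, 0, 0, 0, 0, 0.4], [0, 0, 0, 0, 0, 0, 0.2], [0, 0, 0, 0, 0, 0, 0.2], [0, 0, 0, 0, 0, 0, 0.2], [0, 0, 0, 0, 0, 0, 0.2], [0, 0, 0, 0, 0, 0, 0.2]],
  ],
)

```text
time_s: 17.65
position: [0.5474, 0.1063, 0.0668]
orientation: [2.519, 1.877, 0.0]
force: [0.4, 0.4, 0.6]
opening: 0.0683
```

Request:
play_rows(
  rows=[
    [[0, 0, -15, 0, 0, 0, 0.2], [0, 0, -45, 0, 0, 0, 0.1], [0, 0, -80, 0, 0, 0, 0], [0, -10, -115, 0, 0, 0, 0], [10, -30, -150, 0, 0, 0, 0], [40, -50, -170, 0, 0, 0, 0], [75, -70, -180, 0, 0, 0, 0], [110, -100, -180, 0, 0, 0, 0], [140, -130, -180, 0, 0, 0, 0], [160, -150, -180, 0, 0, 0, 0], [160, -150, -180, 0, 0, 0, 0], [160, -150, -180, 0, 0, 0, 0]],
  ],
)

```text
time_s: 18.65
position: [0.4474, 0.3048, 0.2473]
orientation: [-2.513, -1.885, -0.001]
force: [-0.2, -0.6, 1.0]
opening: 0.0855
```

Run:
```python
from h import *
shot('side','s5');shot('scene','n5')
a=cv2.imread('pics/s5.png')[160:250,235:325];b=cv2.imread('pics/n5.png')[175:255,240:340]
cv2.imwrite('pics/v5.png',np.hstack([cv2.resize(a,(400,400),interpolation=cv2.INTER_CUBIC),cv2.resize(b,(400,400),interpolation=cv2.INTER_CUBIC)]))
q=[.579,.0975,-.29]
def P(p):
    x,y,z=np.array(p)/1000;return np.array([q[0]+x*np.cos(q[2])-y*np.sin(q[2]),q[1]+x*np.sin(q[2])+y*np.cos(q[2]),z])
for n,o,sx,sy in(('s5',(235,160),400/90,400/90),('n5',(240,175),4,5)):
    for p in[(-37,0,52),(50,25,56),(50,-25,56),(2,25,64),(2,-25,64)]:print(n,p,((proj(n,P(p))-o)*[sx,sy]+[0 if n=='s5' else 400,0]).round(0))
```

```text
s5 (-37, 0, 52) [183. 241.]
s5 (50, 25, 56) [142.  81.]
s5 (50, -25, 56) [247.  86.]
s5 (2, 25, 64) [134. 153.]
s5 (2, -25, 64) [243. 158.]
n5 (-37, 0, 52) [531. 214.]
n5 (50, 25, 56) [633.  98.]
n5 (50, -25, 56) [678. 170.]
n5 (2, 25, 64) [566. 129.]
n5 (2, -25, 64) [610. 203.]
```

View pics/v5.png

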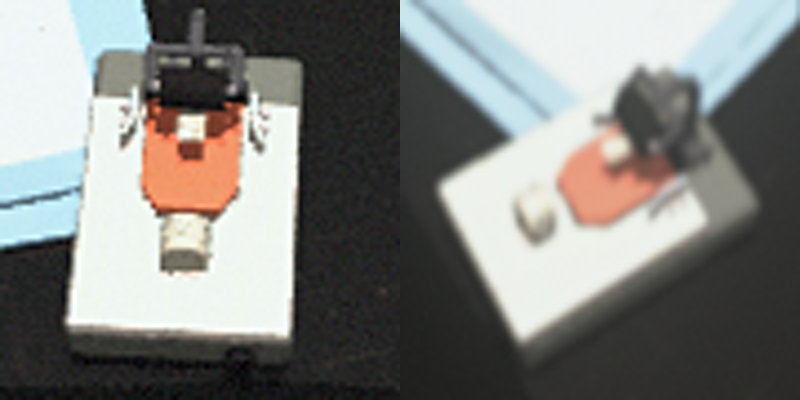

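The view shows the flask straight between the rails with the roller on its base end. The cap centre is at (185,242), against (183,241) expected for a flask fully home. The robot is clear, so I'm handing in.

```bash
python3 -c "
from rig import order;print(order.sign_off())"
```

```text
the job is handed in; nothing more can be done
None
```

The flask is loaded on the rocker and the job is handed in after about 19 s of robot time. I gripped it by the cap, laid it on the open end of the platform and slid it base first under the roller arm to the stop.

- **Push on the stop:** The sliding drag just before the stop was about 3 N. The final hold lasted about 1 s and read 10.5–12 N in total, so roughly 7.5–9 N on the stop, inside the 6–10 N asked. Before that I held about 1.2 s at roughly 6.3 N, then raised it because it was too near the lower limit. The highest push I read was about 12 N. I then eased off and opened the gripper.
- **Last pictures:** The flask sits straight between the rails with the roller on its base end. Its cap is within about 1 mm of where a fully home flask should put it.
- **Not directly checked:** The hand and roller hid the base meeting the stop, so that contact rests on the force rise, the stalled position and the cap position. I had no reading of the arm's hinge angle. The tally counter, carton and bottle were not re-measured; no move went near them and no unexpected forces showed.
- **Disagreed:** The finger opening on the cap read about 20 mm against the stated 22 mm. The flask's width in the pictures came out near 45 mm rather than 50 mm. Neither affected the job.

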